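# Keep the plaster out of the reclaim

## Robot

A 6-joint arm with a two-finger parallel gripper is mounted at the origin on the work surface; the furniture and walls round the work are solid. World frame = base frame: x ahead of the robot, y to its left, z up, the work surface at z = 0. Lengths are in m, angles in rad, forces in N, time in s.
With the tool pointing down it reaches from about 0.225 to 0.875 m from the base axis. Payload 3.4 kg.
Tool frame: the origin (TCP) lies midway between the tips of the shut fingers; the grasp point (between the pads) lies 19 mm behind it (manip.tcp_to_grasp is the distance from the TCP to the grasp point, in m); x points along the fingers, y is the direction in which the jaws open and shut, and the axes are right-handed (so a half turn about x gives the same grasp; the last joint's range is limited). The gripper opens to 85 mm and grips with 20 to 120 N. Pads are 22 mm wide; open, the fingers measure 114 mm over their backs; the gripper's body (76 mm by 85 mm) begins 54 mm behind the grasp point. The pads swing forward as they close: fully open they stand 13 mm farther back than shut.
Start: joints at [1.046, 0.276, 1.505, -0, 1.361, -0.121], TCP at [0.226, 0.529, 0.231] pointing down, gripper open.
Joint ranges: [-2.89, 2.89], [-0.75, 2.08], [0.22, 2.7], [-1.18, 4.32], [0.11, 2.71], [-2.7, 2.7]. Speed limits (rad/s): [2.57, 2.57, 3.14, 3.14, 3.14, 3.14].

## Interface

Orientations are given as a unit quaternion [w, x, y, z].
In Python, from rig import readout, eyes, job, manip gives the robot as it stands. The module is installed in compiled form; this text tells all that it offers.
- The arm moves only by the tool carry_out, never from a script. Its argument "deltas" is one flat list of numbers, 7 for each row, row after row: the shift along the tool's x, y, z scaled (see below), then the turn, a rotation vector about the tool's x, y, z scaled (see below), then the opening, from -1 (shut) to 1 (fully open). In form: [dx, dy, dz, ax, ay, az, grip, dx, dy, dz, ax, ay, az, grip, ...]. A call has 1 to 10 rows; each row shifts and turns the commanded pose from where the row before left it, along the tool's axes as they then stand; what a row does not reach is not made up. The controller multiplies each number of a shift by 60 mm and each number of a turn by 4 degrees. A row lasts 1/8 s, in which the tool goes at most 62.5 mm and 10.7 degrees, less where a joint would pass 70% of its speed; a pose out of reach is approached as far as the arm can. A call with a number of a shift or a turn outside -1 to 1 is refused whole. A call with a gripper value outside its range is refused whole. The fingers move at their own pace and stop on an object; "newtons" is the grip in N (left out, the last holds). Time passes only in rows, so rows that do not move let the fingers close. It gives the time, the measured TCP pose, the force and the opening at its end, in the units of the state.
- readout.get_state(): the state, without advancing time (a new reading comes with each control period).
- eyes.get_image(name): name is "scene" or "top"; returns a dict with "color" (400x640x3 uint8, red, green, blue), "z_map" (400x640 float32, m along the optical axis (not along the pixel's ray), 0 where there is no reading), "mtx" (3x3 intrinsics, pixels), "origin" and "orientation" of the camera in the world. Camera axes: x right, y down, z forward; pixel columns grow to the right and rows downward; lengths in m; the calibration is good to about 2 mm. A picture is of the moment at which its call begins.
- job.sign_off(): hands the job in, once; it reports no verdict.
The state is a dict: "clock": time; "qpos": joint angles; "qd": joint speeds; "effort": joint torques, N m; "position": TCP position; "ee_rot": TCP orientation; "contact_force": force on the tool from outside, world axes, zero at the start; "moment": the same for the moment, N m; "width": finger opening in m.
Only numpy, scipy, OpenCV 4.12 (cv2) and the standard library are available. Lean on these libraries where they do the work, as an engineer would, in place of code of your own. Each camera call takes 0.05 s, during which the arm holds its last target.

## Task

The white plaster base slab of a mould has landed in the hinged sorting tray among the reject clay castings. Lift it out, leaving the castings in the tray, and set it down gently, wholly on the wooden ware board, without knocking the mould half that lies there. Then swing the tray right over so that both castings slide out into the grey reclaim tub, and lower the tray gently until it lies flat again.

Things in the scene. Friction and masses are not known exactly. Their poses are not given: they have to be found in the camera images.
- base_slab: Solid white plaster block with slightly rounded edges, about 0.5 kg, standing on a long narrow side in the tray: 55 mm thick along its x axis, 119 mm long along its y axis, 74 mm high. Origin at the centre of its underside as it stands, z up. Grasp it across the 55 mm thickness.
- reject_cup: Grey-brown unfired clay cup, 66 mm across the rim, 65 mm high, hollow, standing in the end of the tray nearest the robot. Origin at the centre of its underside, z up.
- reject_tube: Grey-brown unfired clay tube with a collar, 88 mm long, 66 mm in diameter, lying in the tray across its length. Origin on its lowest line, midway; x axis along the tube. It and the slab may lie in either order.
- reclaim_tub: Grey plastic tub fixed on a plywood base. Origin on the table under the tray's hinge line; x axis along the hinge (310 mm long), -y towards the tub (inner space y -13 to -207 mm, x -150 to 150 mm, floor at z 19 mm, walls up to 126 mm, the wall on the hinge side up to 88 mm), +y towards the tray. The hinge line is at z 105 mm.
- tub_floor (a point): Centre of the tub's inner floor, axes as reclaim_tub.
- tray (a joint): Hinge of the sorting tray in rad: 0 lying flat on its bearers, growing as its handle side swings up and over towards the tub, up to its stop at 2.0. The castings slide out between about 1.3 and 2.0. The hinge is nearly free: the loaded tray falls back if let go before about 1.6, the empty one stays over beyond that.
- tray_floor (a point): Centre of the tray's inner floor; axes as reclaim_tub while the tray lies flat. Inner floor 280 mm (x) by 150 mm (y). Sheet walls 63 mm high on three sides; on the hinge side (-y) the sheet slopes up at 45 degrees to the hinge line, 40 mm above the floor. The hinge line is 115 mm along -y and 40 mm along +z from this point.
- tray_handle (a point): Middle of the tray's handle, a straight round bar along x with a black grip, 15 mm thick and 110 mm long, outside and above the wall facing the hinge; 225 mm along +y and 65 mm along +z from the hinge line when the tray is flat. From above, it can be held lightly, or closely straddled and pushed, all the way over and back, tool down, fingers opening across it; 30 mm free round it.
- mould_board: Wooden ware board, 130 x 280 x 12 mm, lying fixed on the table. Origin at the centre of its underside; long side along its y axis, z up. The mould half lies on the +y half; the -y half is free.
- mould_mate: White plaster mould half with an open cavity, 84 x 82 x 43 mm, lying loose on the board. Origin at the centre of its underside.
- slab_middle (a point): Centre of the plaster block, 37 mm above base_slab's origin.
- slab_corner0 (a point): Corner of the plaster block at half height: x -27 mm, y -59 mm from its middle.
- slab_corner1 (a point): Corner of the plaster block at half height: x 27 mm, y -59 mm from its middle.
- slab_corner2 (a point): Corner of the plaster block at half height: x -27 mm, y 59 mm from its middle.
- slab_corner3 (a point): Corner of the plaster block at half height: x 27 mm, y 59 mm from its middle.
There are look-alikes about, which are no part of the job. What is shaped like the reject_cup but yellow is not meant.

How it is judged:
By the outcome, as a careful person would: the job done as asked, in the order asked, and still so for the second after the job is handed in, with the robot touching nothing.
It also fails if it takes over 72 s, if anything falls off the work surface, if the arm or the gripper's body presses on something with over 40 N, if the wrist force passes 120 N, or if a joint passes its speed limit or range.

## Working session

There is one attempt and no reset: what is moved stays moved. The work goes in short steps, Python scripts to look and compute and a tool call to move; the robot and the scene stay as the last step left them, time stands still between calls to the robot, and variables do not carry over. Pictures are saved under pics/ and viewed, and the job is handed in when it is done.

Besides the shell and the picture viewer there is one more tool, called after "Request:" by a JSON object that holds its "op" and its "data". carry_out: Moves the arm, as the interface text tells. Its arguments: {"type":"object","properties":{"deltas":{"type":"array"},"newtons":{"type":"number"}},"required":["deltas"]}

```bash
mkdir -p pics; ls; cat > h.py <<'E'
import numpy as np, cv2
from rig import readout, eyes, job, manip
from scipy.spatial.transform import Rotation as R
def rot(q): return R.from_quat([q[1],q[2],q[3],q[0]]).as_matrix()
def snap(n):
    d=eyes.get_image(n); cv2.imwrite  # noqa
    return d
def pts(d):
    z=d['z_map']; K=d['mtx']; h,w=z.shape
    u,v=np.meshgrid(np.arange(w),np.arange(h))
    P=np.stack([(u-K[0,2])*z/K[0,0],(v-K[1,2])*z/K[1,1],z],-1)
    W=P@rot(d['orientation']).T+np.array(d['origin'])
    W[z==0]=np.nan
    return W
E
python3 - <<'E'
from h import *
for n in ['scene','top']:
    d=snap(n); cv2.imwrite(f'pics/{n}0.png',d['color'][:,:,::-1]); np.save(f'{n}0.npy',pts(d)); np.save(f'{n}0c.npy',d['color'])
    print(n,d['origin'],d['orientation'],d['mtx'])
print(readout.get_state()); print(manip.tcp_to_grasp)
E
```

```text
pics
scene [-0.34172186 -0.82212292  0.81179551] [-0.45957422  0.81961045 -0.29620046  0.1711594 ] [[465.02662769   0.         324.31453885]
 [  0.         465.02662769 198.27437925]
 [  0.           0.           1.        ]]
top [0.1497481  0.05425653 1.45540056] [-0.05732116  0.70747159 -0.70188206  0.05966417] [[484.8293585    0.         317.44004193]
 [  0.         484.8293585  199.85992978]
 [  0.           0.           1.        ]]
{'clock': 0.1, 'qpos': array([ 1.04599139e+00,  2.76519477e-01,  1.50600578e+00, -1.18558388e-05,
        1.36066944e+00, -1.20980079e-01]), 'qd': array([-1.89429177e-04, -9.82118960e-04, -1.34986186e-03, -2.01313297e-04,
       -5.29023683e-05,  4.87144560e-04]), 'effort': array([ 2.58161548e-03, -4.17696011e+01, -2.46406603e+01, -2.23864222e-04,
        5.83048241e-03,  2.47849408e-05]), 'position': array([0.22570552, 0.52834905, 0.2305335 ]), 'ee_rot': array([ 0.69256591,  0.14126617,  0.69291759, -0.14234304]), 'contact_force': array([-1.10039022, -0.18111745,  0.5051823 ]), 'moment': array([0.02651344, 0.01102204, 0.03059424]), 'width': 0.0851893935694542}
0.0187
```

View pics/scene0.png

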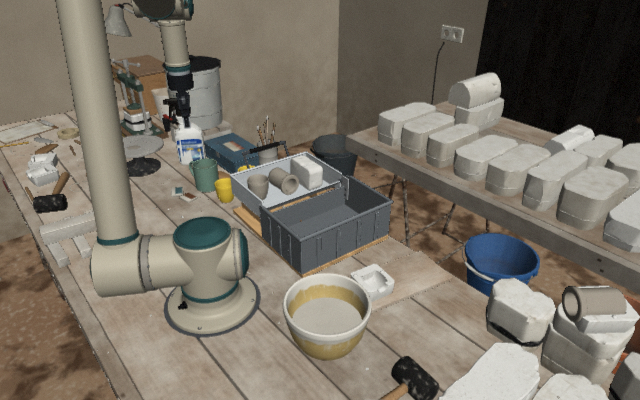

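View pics/top0.png

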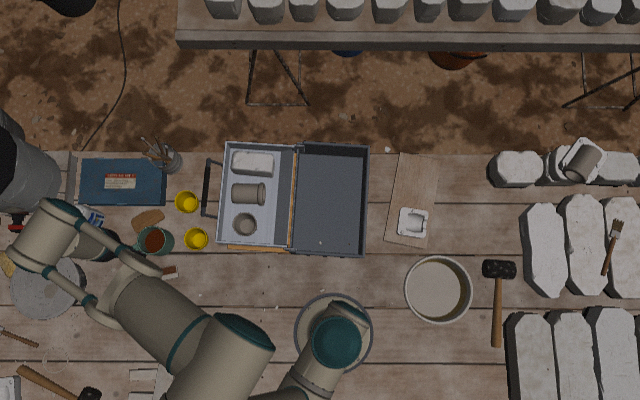

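The top view shows the tray at (258,195), with the slab at (252,162), the tube at (248,194), the cup at (244,226) and the handle bar at (205,187). The tub is at (333,200), and the board is at (411,197) with the mould half at (410,222).

Possible mix-ups:
- **Slab:** white block in the tray (252,162), mould half (410,222), shelf blocks (220–600,10), and blocks at right (517,168), (545,235), (575,225). The one in the tray is the slab.
- **Cup:** the grey one at (244,226), not the yellow ones at (187,200) and (196,238).

```bash
python3 - <<'E'
from h import *
c=cv2.imread('pics/top0.png')
cv2.imwrite('pics/crop0.png',cv2.resize(c[130:265,180:450],None,fx=2.9,fy=2.9,interpolation=cv2.INTER_CUBIC))
W=np.load('top0.npy')
def rect(name,sl,zlo,zhi,extra=None):
    A=W[sl]; m=(A[...,2]>zlo)&(A[...,2]<zhi)
    if extra is not None: m&=extra(A)
    m=m.astype(np.uint8); n,l,s,ce=cv2.connectedComponentsWithStats(m)
    k=1+np.argmax(s[1:,4]); P=A[l==k]
    r=cv2.minAreaRect(P[:,:2].astype(np.float32)*1000)
    print(name,s[k],'rect mm',r,'z',np.percentile(P[:,2],[5,50,95]).round(4))
g=np.s_[130:265,180:450]
def S(r0,r1,c0,c1): return np.s_[r0:r1,c0:c1]
# heights sampling
for u,v in [(252,162),(248,194),(244,226),(236,180),(275,200),(205,187),(333,200),(400,180),(410,212),(365,200),(297,200),(221,190)]:
    print((u,v),W[v,u].round(4))
rect('slab',S(148,176,226,280),0.125,0.2)
rect('tube',S(176,210,225,272),0.10,0.2)
rect('cup',S(208,240,228,262),0.11,0.2)
rect('handle',S(150,225,198,214),0.12,0.25)
rect('board',S(145,255,375,445),0.006,0.02)
rect('mate',S(200,245,390,435),0.035,0.07)
E
```

```text
(252, 162) [0.4763 0.2345 0.1352]
(248, 194) [0.3866 0.2438 0.128 ]
(244, 226) [0.303  0.26   0.0746]
(236, 180) [0.4388 0.289  0.0664]
(275, 200) [0.3814 0.1742 0.0611]
(205, 187) [0.3963 0.3532 0.1749]
(333, 200) [0.3902 0.0036 0.0169]
(400, 180) [ 0.4545 -0.2004  0.0111]
(410, 212) [ 0.35   -0.2196  0.0565]
(365, 200) [ 0.3718 -0.0811  0.1311]
(297, 200) [0.3886 0.1117 0.0208]
(221, 190) [0.3969 0.3189 0.1298]
slab [  4   3  44  22 805] rect mm ((479.9753112792969, 235.84117126464844), (118.76976776123047, 55.963897705078125), 85.20164489746094) z [0.1311 0.1386 0.1438]
tube [  6   6  34  24 648] rect mm ((394.04913330078125, 248.7664337158203), (90.19778442382812, 65.01815032958984), 87.62429809570312) z [0.1071 0.1213 0.13  ]
cup [  5   4  24  24 156] rect mm ((304.1117858886719, 250.99203491210938), (64.58641815185547, 63.974021911621094), 1.6077378988265991) z [0.1121 0.128  0.1334]
handle [  3   8  13  60 342] rect mm ((397.5469055175781, 350.0665283203125), (157.954833984375, 27.167322158813477), 1.0265716314315796) z [0.1581 0.1764 0.1814]
board [   7    7   60   97 3054] rect mm ((393.07293701171875, -235.8429412841797), (137.0474395751953, 287.6053771972656), 77.28740692138672) z [0.0077 0.0127 0.0177]
mate [  6   7  33  31 620] rect mm ((322.1861572265625, -227.4178466796875), (85.49771118164062, 83.39927673339844), 82.05227661132812) z [0.0381 0.0515 0.0573]
```

View pics/crop0.png

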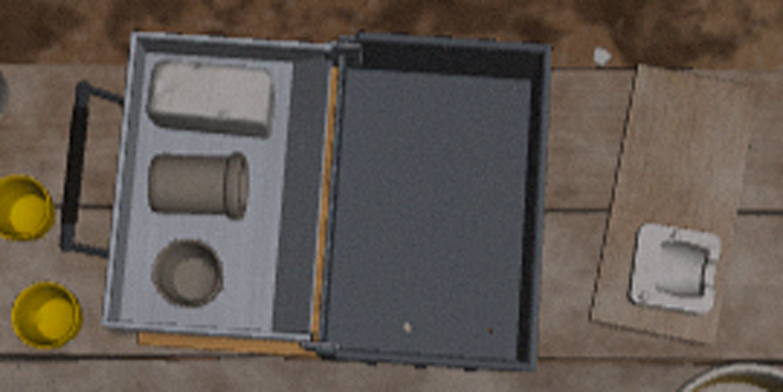

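```bash
python3 - <<'E'
from h import *
W=np.load('top0.npy'); C=np.load('top0c.npy')
d=eyes.get_image('top'); K=d['mtx'];M=rot(d['orientation']);o=np.array(d['origin'])
def ray(u,v,z):
    r=M@np.array([(u-K[0,2])/K[0,0],(v-K[1,2])/K[1,1],1]); return o+r*(z-o[2])/r[2]
# crop px -> full
def cp(a,b): return 180+(a+.5)/2.9-.5,130+(b+.5)/2.9-.5
for n,p,z in [('wallTL',(133,35),.128),('wallBL',(105,327),.128),('wallTR',(330,47),.128),('wallBR',(310,337),.128),
  ('tubTL',(350,37),.126),('tubTR',(549,47),.126),('tubBR',(533,368),.126),('hingeT',(347,52),.105),('hingeB',(325,347),.105),
  ('grip top',(80,105),.17),('grip bot',(68,222),.17),
  ('bTL',(638,66),.012),('bTR',(757,85),.012),('bBL',(590,318),.012),('bBR',(712,343),.012),
  ('sTL',(155,60),.139),('sTR',(272,70),.139),('sBR',(270,135),.139),('sBL',(150,122),.139),
  ('floorTL',(151,53),.065),('floorBL',(125,320),.065),('floorTR',(294,62),.065),('floorBR',(274,328),.065)]:
    print(n,ray(*cp(*p),z).round(4))
# wall top points via depth, both sides
def box(x0,x1,y0,y1,z0,z1): 
    m=(W[...,0]>x0)&(W[...,0]<x1)&(W[...,1]>y0)&(W[...,1]<y1)&(W[...,2]>z0)&(W[...,2]<z1); return W[m]
for n,b in [('far wall',(.51,.56,.15,.31,.115,.14)),('near wall',(.22,.27,.15,.31,.115,.14)),('handle wall',(.27,.5,.30,.335,.115,.14)),('grip',(.34,.46,.335,.37,.16,.19)),('tubfar wall',(.28,.5,-.11,-.06,.115,.14))]:
    P=box(*b)
    r=cv2.fitLine(P[:,:2].astype(np.float32),cv2.DIST_HUBER,0,.01,.01).ravel() if len(P)>5 else None
    print(n,len(P),r,P.min(0).round(3),P.max(0).round(3),np.median(P,0).round(4))
E
```

```text
wallTL [0.5363 0.3121 0.128 ]
wallBL [0.2514 0.3274 0.128 ]
wallTR [0.5259 0.1197 0.128 ]
wallBR [0.2435 0.1341 0.128 ]
tubTL [0.5367 0.1004 0.126 ]
tubTR [ 0.5283 -0.0942  0.126 ]
tubBR [ 0.2162 -0.076   0.126 ]
hingeT [0.5274 0.1039 0.105 ]
hingeB [0.2357 0.1209 0.105 ]
grip top [0.4558 0.3509 0.17  ]
grip bot [0.3448 0.357  0.17  ]
bTL [ 0.5408 -0.201   0.012 ]
bTR [ 0.5212 -0.3264  0.012 ]
bBL [ 0.2734 -0.1462  0.012 ]
bBR [ 0.2488 -0.2709  0.012 ]
sTL [0.5083 0.2878 0.139 ]
sTR [0.4994 0.1747 0.139 ]
sBR [0.4353 0.1751 0.139 ]
sBL [0.447  0.2903 0.139 ]
floorTL [0.5358 0.3052 0.065 ]
floorBL [0.2633 0.3209 0.065 ]
floorTR [0.5276 0.1592 0.065 ]
floorBR [0.2565 0.1735 0.065 ]
far wall 171 [0.05068152 0.99871486 0.5323085  0.23167795] [0.526 0.152 0.116] [0.54  0.31  0.138] [0.5327 0.2316 0.1297]
near wall 128 [0.06023331 0.9981843  0.24957198 0.22835606] [0.243 0.151 0.127] [0.256 0.308 0.139] [0.2501 0.2277 0.1311]
handle wall 235 [ 0.9982755  -0.05870287  0.35109144  0.32172358] [0.271 0.31  0.115] [0.499 0.334 0.139] [0.3871 0.3204 0.1309]
grip 240 [ 0.9982104  -0.05980001  0.38698813  0.35246134] [0.341 0.342 0.169] [0.46  0.363 0.183] [0.3984 0.3516 0.1769]
tubfar wall 310 [ 0.998278   -0.05866013  0.3807151  -0.082508  ] [ 0.28  -0.094  0.115] [ 0.5   -0.072  0.14 ] [ 0.3887 -0.0834  0.1306]
```

```bash
cat >> h.py <<'E'
def goal(pos,jawdeg,s=None):
    """print delta needed in tool axes; jawdeg=world angle of tool y (mod 180); tool x straight down"""
    s=s or readout.get_state(); M=rot(s['ee_rot']); p=np.array(s['position'])
    best=None
    for a in (jawdeg,jawdeg+180):
        a=np.radians(a); y=np.array([np.cos(a),np.sin(a),0]); x=np.array([0,0,-1.]); T=np.stack([x,y,np.cross(x,y)],1)
        rv=R.from_matrix(M.T@T).as_rotvec()
        if best is None or np.linalg.norm(rv)<np.linalg.norm(best): best=rv
    d=M.T@(np.array(pos)-p)
    print('shift mm',(d*1000).round(1),'units',(d/.06).round(2),'turn deg',np.degrees(best).round(2),'units',(np.degrees(best)/4).round(2))
E
python3 - <<'E'
from h import *
s=readout.get_state(); print(rot(s['ee_rot']).round(3),s['clock'])
W=np.load('top0.npy')
A=W[140:180,220:285].reshape(-1,3); A=A[(A[:,2]>.128)&(A[:,2]<.15)&(A[:,0]<.52)&(A[:,1]<.305)&(A[:,0]>.43)]
for ang in (84,85,86,87):
    a=np.radians(ang); u=np.array([np.cos(a),np.sin(a)]); v=np.array([u[1],-u[0]])
    U=A[:,:2]@u; V=A[:,:2]@v; print(ang,len(A),np.percentile(U,[.5,3,97,99.5]).round(4),np.percentile(V,[.5,3,97,99.5]).round(4), ((u*(U.min()+U.max())/2+v*(V.min()+V.max())/2)).round(4))
W2=np.load('scene0.npy')
m=(W2[...,2]>.128)&(W2[...,2]<.15)&(W2[...,0]<.515)&(W2[...,0]>.44)&(W2[...,1]<.302)&(W2[...,1]>.16)
B=W2[m]; print('scene',len(B),cv2.minAreaRect(B[:,:2].astype(np.float32)*1000))
goal([.48,.236,.23],-4.8)
E
```

```text
[[-0.001  0.393  0.92 ]
 [-0.001  0.92  -0.393]
 [-1.    -0.001 -0.   ]] 0.15
84 794 [0.2262 0.2289 0.337  0.3416] [0.4251 0.4261 0.4771 0.4802] [0.4799 0.2352]
85 794 [0.2184 0.2211 0.3292 0.3335] [0.4303 0.4309 0.4818 0.4847] [0.48   0.2356]
86 794 [0.2102 0.2132 0.3214 0.3254] [0.4347 0.4359 0.4867 0.4895] [0.4799 0.236 ]
87 794 [0.202  0.2049 0.3133 0.3173] [0.4384 0.4404 0.4914 0.4941] [0.4796 0.2362]
scene 302 ((475.47430419921875, 232.82310485839844), (118.48475646972656, 54.647125244140625), 85.08457946777344)
shift mm [   0.8 -169.   348.7] units [ 0.01 -2.82  5.81] turn deg [7.166e+01 4.000e-02 8.000e-02] units [1.792e+01 1.000e-02 2.000e-02]
```

Request:
{"op": "carry_out", "data": {"deltas": [0, -0.4, 0.8, 0, 0, 0, 0.55, 0, -0.4, 0.83, 0, 0, 0, 0.55, 0, -0.4, 0.83, 0, 0, 0, 0.55, 0, -0.4, 0.83, 0, 0, 0, 0.55, 0, -0.4, 0.83, 0, 0, 0, 0.55, 0, -0.4, 0.83, 0, 0, 0, 0.55, 0, -0.4, 0.83, 0, 0, 0, 0.55, 0, 0, 0, 1, 0, 0, 0.55, 0, 0, 0, 1, 0, 0, 0.55, 0, 0, 0, 1, 0, 0, 0.55]}}

```text
clock: 1.4
position: [0.4788, 0.2376, 0.2309]
ee_rot: [0.674, 0.214, 0.674, -0.215]
contact_force: [0.2, 1.0, 0.9]
width: 0.066
```

Request:
{"op": "carry_out", "data": {"deltas": [0, 0, 0, 1, 0, 0, 0.55, 0, 0, 0, 1, 0, 0, 0.55, 0, 0, 0, 1, 0, 0, 0.55, 0, 0, 0, 1, 0, 0, 0.55, 0, 0, 0, 1, 0, 0, 0.55, 0, 0, 0, 1, 0, 0, 0.55, 0, 0, 0, 1, 0, 0, 0.55, 0, 0, 0, 1, 0, 0, 0.55, 0, 0, 0, 1, 0, 0, 0.55, 0, 0, 0, 1, 0, 0, 0.55]}}

```text
clock: 2.65
position: [0.4786, 0.2379, 0.231]
ee_rot: [0.56, 0.432, 0.56, -0.432]
contact_force: [-0.1, 0.0, -0.2]
width: 0.066
```

Request:
{"op": "carry_out", "data": {"deltas": [0, 0, 0, 1, 0, 0, 0.55, 0, 0, 0, 1, 0, 0, 0.55, 0, 0, 0, 1, 0, 0, 0.55, 0, 0, 0, 1, 0, 0, 0.55, 0, 0, 0, 0.9, 0, 0, 0.55, 0, 0, 0, 0, 0, 0, 0.55]}}

```text
clock: 3.4
position: [0.4787, 0.238, 0.231]
ee_rot: [-0.479, -0.52, -0.479, 0.52]
contact_force: [0.4, 0.0, -0.2]
width: 0.0662
```

```bash
python3 - <<'E'
from h import *
s=readout.get_state(); print(s['position'],s['width'],s['qpos'].round(3))
goal([.478,.2345,.16],-4.9)
d=snap('scene'); c=d['color'][:,:,::-1]; cv2.imwrite('pics/s1.png',cv2.resize(c[100:260,180:400],None,fx=3.5,fy=3.5,interpolation=cv2.INTER_CUBIC))
d=snap('top'); c=d['color'][:,:,::-1]; cv2.imwrite('pics/t1.png',cv2.resize(c[130:265,180:450],None,fx=2.9,fy=2.9,interpolation=cv2.INTER_CUBIC))
E
```

```text
[0.47867357 0.23797066 0.23104559] 0.06622360021087713 [0.331 0.215 1.589 0.    1.337 0.413]
shift mm [71.  -0.4  3.5] units [ 1.18 -0.01  0.06] turn deg [0.21 0.01 0.03] units [0.05 0.   0.01]
```

View pics/s1.png

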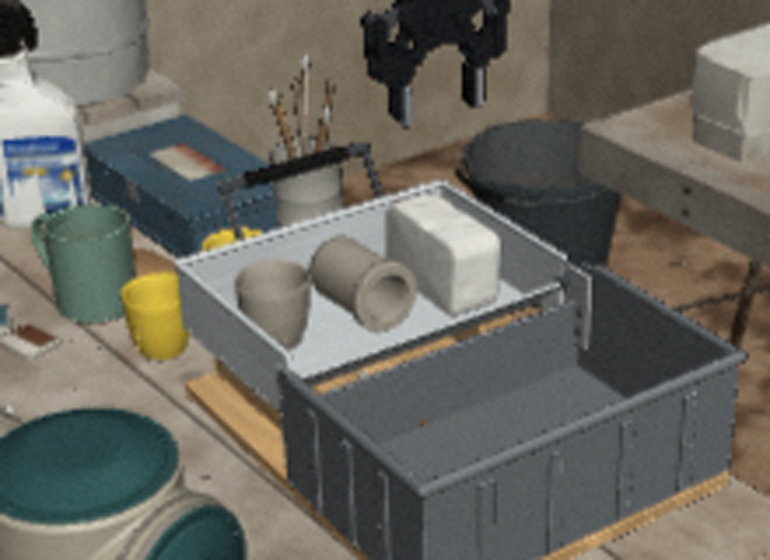

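View pics/t1.png

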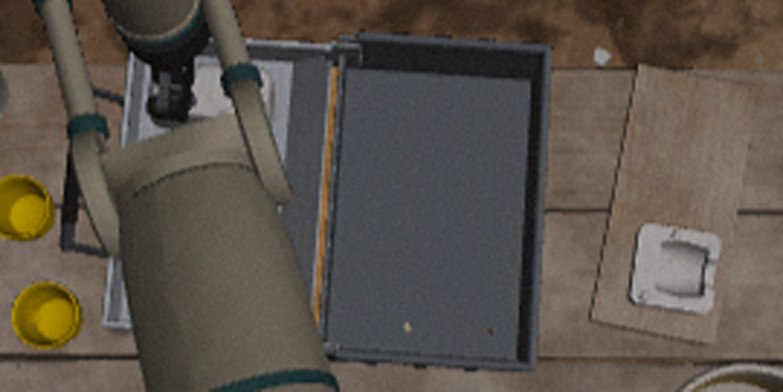

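The scene crop shows the slab (443,250) between the far wall and the tube (360,285). The open fingers hang above it at (400,110) and (475,90), and the way down is clear.

Request:
{"op": "carry_out", "data": {"deltas": [0.4, 0, 0.06, 0.05, 0, 0, 0.55, 0.4, 0, 0, 0, 0, 0, 0.55, 0.4, 0, 0, 0, 0, 0, 0.55, 0.2, 0, 0, 0, 0, 0, 0.55, 0.2, 0, 0, 0, 0, 0, 0.55, 0, 0, 0, 0, 0, 0, 0.55]}}

```text
clock: 4.25
position: [0.4782, 0.2344, 0.1348]
ee_rot: [-0.478, -0.521, -0.478, 0.521]
contact_force: [0.0, -1.2, 0.2]
width: 0.066
```

Request:
{"op": "carry_out", "data": {"deltas": [0.15, 0, 0, 0, 0, 0, 0.55, 0.15, 0, 0, 0, 0, 0, 0.55, 0.15, 0, 0, 0, 0, 0, 0.55, 0, 0, 0, 0, 0, 0, 0.55]}}

```text
clock: 4.75
position: [0.4779, 0.2342, 0.1074]
ee_rot: [-0.478, -0.52, -0.478, 0.522]
contact_force: [0.3, 0.0, 0.4]
width: 0.0663
```

Request:
{"op": "carry_out", "data": {"deltas": [0.13, 0, 0, 0, 0, 0, 0.55, 0.12, 0, 0, 0, 0, 0, 0.55, 0, 0, 0, 0, 0, 0, 0.55]}}

```text
clock: 5.12
position: [0.478, 0.2343, 0.0926]
ee_rot: [-0.478, -0.521, -0.478, 0.522]
contact_force: [0.2, 0.1, -0.8]
width: 0.0657
```

Request:
{"op": "carry_out", "data": {"deltas": [0, 0, 0, 0, 0, 0, 0.1, 0, 0, 0, 0, 0, 0, 0.1, 0, 0, 0, 0, 0, 0, 0.1, 0, 0, 0, 0, 0, 0, 0.1, 0, 0, 0, 0, 0, 0, 0.1], "newtons": 45}}

```text
clock: 5.75
position: [0.4787, 0.2345, 0.0935]
ee_rot: [0.478, 0.521, 0.478, -0.521]
contact_force: [0.3, 0.3, 1.3]
width: 0.0541
```

Gripped at 54 mm. Lifting slowly.

Request:
{"op": "carry_out", "data": {"deltas": [-0.1, 0, 0, 0, 0, 0, -0.1, -0.2, 0, 0, 0, 0, 0, -0.1, -0.3, 0, 0, 0, 0, 0, -0.1, -0.3, 0, 0, 0, 0, 0, -0.1, -0.3, 0, 0, 0, 0, 0, -0.1, -0.4, 0, 0, 0, 0, 0, -0.1, -0.4, 0, 0, 0, 0, 0, -0.1, -0.3, 0, 0, 0, 0, 0, -0.1, 0, 0, 0, 0, 0, 0, -0.1], "newtons": 50}}

```text
clock: 6.88
position: [0.4793, 0.2348, 0.2331]
ee_rot: [0.479, 0.522, 0.478, -0.52]
contact_force: [0.1, 0.7, -6.1]
width: 0.0542
```

```bash
python3 - <<'E'
from h import *
s=readout.get_state(); print(s['position'],s['width'],s['qpos'].round(3),s['contact_force'])
goal([.452,-.248,.235],78.3)
d=snap('scene'); c=d['color'][:,:,::-1]; cv2.imwrite('pics/s2.png',cv2.resize(c[100:260,180:400],None,fx=3.5,fy=3.5,interpolation=cv2.INTER_CUBIC))
E
```

```text
[0.47928009 0.23475719 0.2330585 ] 0.05418342438617226 [0.325 0.211 1.591 0.    1.337 0.411] [ 0.11874559  0.72355174 -6.06798722]
shift mm [ -2.7  14.3 483.3] units [-0.04  0.24  8.06] turn deg [-8.323e+01  7.000e-02 -2.200e-01] units [-2.081e+01  2.000e-02 -6.000e-02]
```

View pics/s2.png

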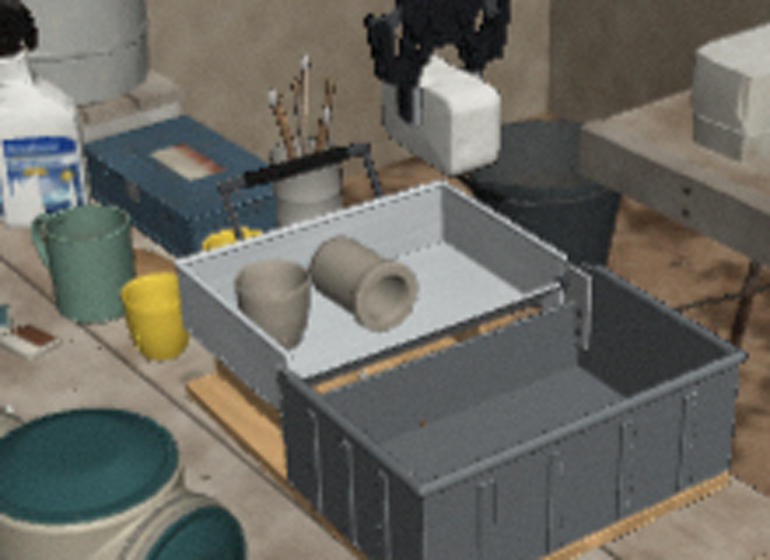

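The slab hangs level at (440,125), and the cup and tube are still in the tray. Next I carry it over to the board.

Request:
{"op": "carry_out", "data": {"deltas": [0, 0, 0.3, 0, 0, 0, -0.1, 0, 0.03, 0.7, 0, 0, 0, -0.1, 0, 0.03, 0.9, 0, 0, 0, -0.1, 0, 0.03, 1, 0, 0, 0, -0.1, 0, 0.03, 1, 0, 0, 0, -0.1, 0, 0.03, 1, 0, 0, 0, -0.1, 0, 0.03, 1, 0, 0, 0, -0.1, 0, 0.03, 1, 0, 0, 0, -0.1, 0, 0.03, 0.8, 0, 0, 0, -0.1, 0, 0, 0.36, 0, 0, 0, -0.1]}}

```text
clock: 8.18
position: [0.4495, -0.2515, 0.2301]
ee_rot: [-0.477, -0.521, -0.478, 0.522]
contact_force: [0.1, 0.6, -4.3]
width: 0.0543
```

Request:
{"op": "carry_out", "data": {"deltas": [0, 0, 0, -0.6, 0, 0, -0.1, 0, 0, 0, -1, 0, 0, -0.1, 0, 0, 0, -1, 0, 0, -0.1, 0, 0, 0, -1, 0, 0, -0.1, 0, 0, 0, -1, 0, 0, -0.1, 0, 0, 0, -1, 0, 0, -0.1, 0, 0, 0, -1, 0, 0, -0.1, 0, 0, 0, -1, 0, 0, -0.1, 0, 0, 0, -1, 0, 0, -0.1, 0, 0, 0, -1, 0, 0, -0.1]}}

```text
clock: 9.43
position: [0.4502, -0.2477, 0.2304]
ee_rot: [0.622, 0.334, 0.624, -0.334]
contact_force: [0.5, -0.7, -5.4]
width: 0.0546
```

Request:
{"op": "carry_out", "data": {"deltas": [0, 0, 0, -1, 0, 0, -0.1, 0, 0, 0, -1, 0, 0, -0.1, 0, 0, 0, -1, 0, 0, -0.1, 0, 0, 0, -1, 0, 0, -0.1, 0, 0, 0, -1, 0, 0, -0.1, 0, 0, 0, -1, 0, 0, -0.1, 0, 0, 0, -1, 0, 0, -0.1, 0, 0, 0, -1, 0, 0, -0.1, 0, 0, 0, -1, 0, 0, -0.1, 0, 0, 0, -1, 0, 0, -0.1]}}

```text
clock: 10.68
position: [0.4501, -0.2477, 0.2304]
ee_rot: [0.699, 0.101, 0.701, -0.1]
contact_force: [-0.6, 0.6, -4.7]
width: 0.0543
```

```bash
python3 - <<'E'
from h import *
s=readout.get_state(); print(s['position'],s['width'],s['qpos'].round(3),s['contact_force'])
goal([.452,-.248,.06],78.3)
d=snap('scene'); c=d['color'][:,:,::-1]; cv2.imwrite('pics/s3.png',cv2.resize(c[120:320,240:460],None,fx=3,fy=3,interpolation=cv2.INTER_CUBIC))
W=pts(d);np.save('s3.npy',W)
# board plane points & slab
P=W[(W[...,2]>.008)&(W[...,2]<.016)&(W[...,0]>.2)&(W[...,0]<.6)&(W[...,1]<-.13)&(W[...,1]>-.36)]
S=W[(W[...,2]>.17)&(W[...,2]<.30)&(W[...,0]>.37)&(W[...,0]<.55)&(W[...,1]<-.13)&(W[...,1]>-.36)]
print(len(P),len(S),np.percentile(S,[0,1,50],axis=0).round(3))
E
```

```text
[ 0.45013242 -0.2477082   0.23042858] 0.05433388524226764 [-0.639  0.186  1.63   0.     1.329 -1.924] [-0.55857036  0.56705779 -4.74716328]
shift mm [170.4   0.    2.3] units [2.84 0.   0.04] turn deg [-4.67 -0.14 -0.07] units [-1.17 -0.04 -0.02]
2042 1777 [[ 0.384 -0.308  0.199]
 [ 0.385 -0.303  0.204]
 [ 0.427 -0.263  0.254]]
```

View pics/s3.png

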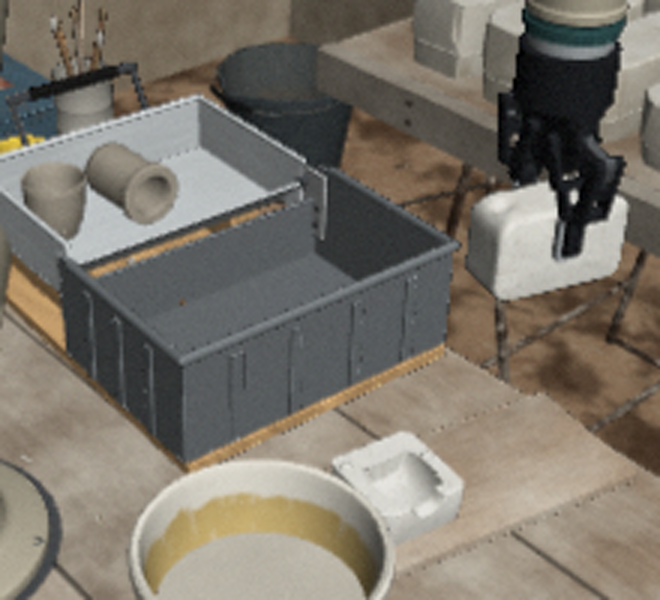

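Request:
{"op": "carry_out", "data": {"deltas": [0.3, 0, 0.04, -1, 0, 0, -0.1, 0.5, 0, 0, -0.17, 0, 0, -0.1, 0.5, 0, 0, 0, 0, 0, -0.1, 0.5, 0, 0, 0, 0, 0, -0.1, 0.5, 0, 0, 0, 0, 0, -0.1, 0.3, 0, 0, 0, 0, 0, -0.1, 0.15, 0, 0, 0, 0, 0, -0.1, 0, 0, 0, 0, 0, 0, -0.1]}}

```text
clock: 11.72
position: [0.4531, -0.2489, 0.0659]
ee_rot: [0.703, 0.073, 0.704, -0.073]
contact_force: [0.9, 0.8, -4.4]
width: 0.0545
```

```bash
python3 - <<'E'
from h import *
goal([.452,-.248,.0405],78.3)
d=snap('scene'); c=d['color'][:,:,::-1]; cv2.imwrite('pics/s4.png',cv2.resize(c[180:320,320:480],None,fx=4.2,fy=4.2,interpolation=cv2.INTER_CUBIC))
E
```

```text
shift mm [25.4  0.7 -1.2] units [ 0.42  0.01 -0.02] turn deg [-0.17 -0.08 -0.04] units [-0.04 -0.02 -0.01]
```

View pics/s4.png

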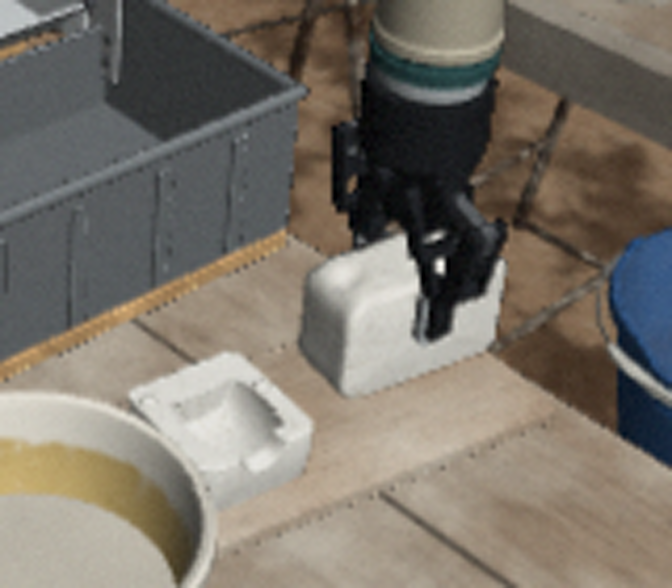

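The slab (400,320) hovers about 25 mm over the free half of the board, lined up with it. The mould half (225,425) is well clear.

Request:
{"op": "carry_out", "data": {"deltas": [0.15, 0, 0, 0, 0, 0, -0.1, 0.1, 0, 0, 0, 0, 0, -0.1, 0.05, 0, 0, 0, 0, 0, -0.1, 0.03, 0, 0, 0, 0, 0, -0.1, 0, 0, 0, 0, 0, 0, -0.1]}}

```text
clock: 12.4
position: [0.4536, -0.2493, 0.0464]
ee_rot: [0.703, 0.073, 0.703, -0.073]
contact_force: [-0.4, 0.0, -4.4]
width: 0.0542
```

Request:
{"op": "carry_out", "data": {"deltas": [0.03, 0, 0, 0, 0, 0, -0.1, 0.02, 0, 0, 0, 0, 0, -0.1, 0, 0, 0, 0, 0, 0, -0.1]}}

```text
clock: 12.78
position: [0.4535, -0.2492, 0.0434]
ee_rot: [0.703, 0.073, 0.703, -0.073]
contact_force: [0.5, -0.6, -4.7]
width: 0.0542
```

Request:
{"op": "carry_out", "data": {"deltas": [0.02, 0, 0, 0, 0, 0, -0.1, 0.015, 0, 0, 0, 0, 0, -0.1, 0, 0, 0, 0, 0, 0, -0.1]}}

```text
clock: 13.15
position: [0.4535, -0.2492, 0.0413]
ee_rot: [0.703, 0.073, 0.703, -0.073]
contact_force: [-0.1, 0.5, -3.7]
width: 0.0545
```

Request:
{"op": "carry_out", "data": {"deltas": [0.015, 0, 0, 0, 0, 0, -0.1, 0.01, 0, 0, 0, 0, 0, -0.1, 0, 0, 0, 0, 0, 0, -0.1]}}

```text
clock: 13.52
position: [0.4537, -0.2493, 0.0405]
ee_rot: [0.704, 0.073, 0.703, -0.073]
contact_force: [-0.8, 1.8, 3.5]
width: 0.0541
```

Touchdown: the force turned from -4.7 to +3.5 N. Releasing.

Request:
{"op": "carry_out", "data": {"deltas": [0, 0, 0, 0, 0, 0, 0.4, 0, 0, 0, 0, 0, 0, 0.6, 0, 0, 0, 0, 0, 0, 0.6, 0, 0, 0, 0, 0, 0, 0.6, -0.2, 0, 0, 0, 0, 0, 0.6, -0.4, 0, 0, 0, 0, 0, 0.6, -0.8, 0, 0, 0, 0, 0, 0.6, -1, 0, 0, 0, 0, 0, 0.6, -1, 0, 0, 0, 0, 0, 0.6, -0.5, 0, 0, 0, 0, 0, 0.6]}}

```text
clock: 14.78
position: [0.4545, -0.2499, 0.2787]
ee_rot: [0.705, 0.072, 0.701, -0.074]
contact_force: [0.1, 0.1, -0.3]
width: 0.0684
```

```bash
python3 - <<'E'
from h import *
s=readout.get_state(); print(s['position'],s['width'],s['qpos'].round(3),s['contact_force'])
# hinge/tray frame: grip line, dir (0.9983,-0.0585)
goal([.400,.352,.27],86.65)
d=snap('scene'); c=d['color'][:,:,::-1]; cv2.imwrite('pics/s5.png',cv2.resize(c[180:320,320:480],None,fx=4.2,fy=4.2,interpolation=cv2.INTER_CUBIC))
d=snap('top'); W=pts(d); np.save('t5.npy',W); cv2.imwrite('pics/t5.png',cv2.resize(d['color'][130:265,180:450,::-1],None,fx=2.9,fy=2.9,interpolation=cv2.INTER_CUBIC))
E
```

```text
[ 0.45451028 -0.24990001  0.27874236] 0.06843262816412417 [-0.637  0.163  1.539  0.     1.433 -2.001] [ 0.06690329  0.08166109 -0.25815084]
shift mm [   6.   577.9 -177. ] units [ 0.1   9.63 -2.95] turn deg [-8.5   0.35  0.19] units [-2.12  0.09  0.05]
```

View pics/s5.png

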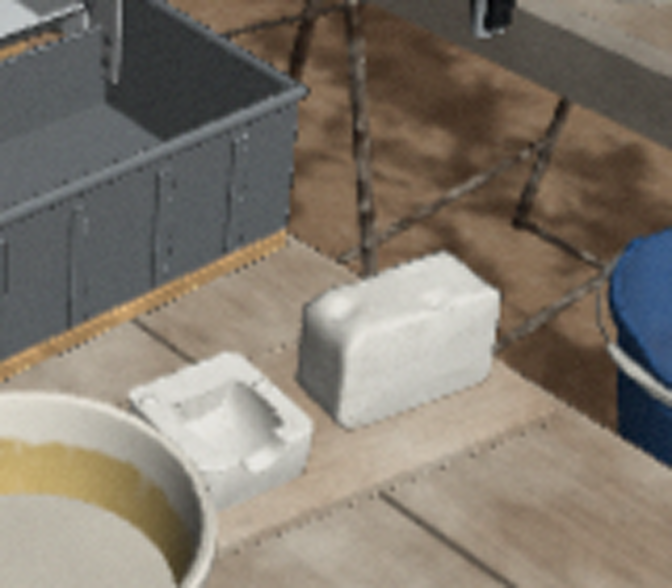

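View pics/t5.png

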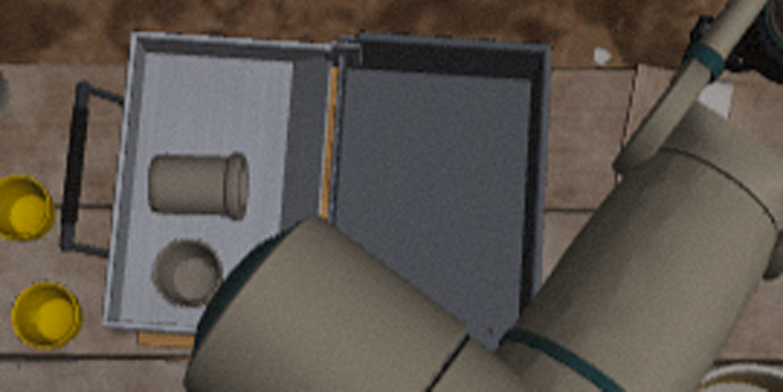

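The slab stands upright and alone on the free half of the board at (400,340), and the mould half (225,425) hasn't moved. Next is the tray handle.

Request:
{"op": "carry_out", "data": {"deltas": [0, 0.5, -0.15, 0, 0, 0, -0.2, 0, 0.9, -0.28, 0, 0, 0, -0.2, 0, 0.95, -0.29, 0, 0, 0, -0.2, 0, 0.95, -0.29, 0, 0, 0, -0.2, 0, 0.95, -0.29, 0, 0, 0, -0.2, 0, 0.95, -0.29, 0, 0, 0, -0.2, 0, 0.95, -0.29, 0, 0, 0, -0.2, 0, 0.95, -0.29, 0, 0, 0, -0.2, 0, 0.95, -0.29, 0, 0, 0, -0.2, 0, 0.95, -0.29, 0, 0, 0, -0.2]}}

```text
clock: 16.12
position: [0.4019, 0.3146, 0.2731]
ee_rot: [0.703, 0.073, 0.704, -0.073]
contact_force: [0.7, -0.4, 0.2]
width: 0.0338
```

Request:
{"op": "carry_out", "data": {"deltas": [0, 0.6, -0.2, 0, 0, 0, -0.2, 0, 0, 0, -0.7, 0, 0, -0.2, 0, 0, 0, -0.7, 0, 0, -0.2, 0, 0, 0, -0.7, 0, 0, -0.2, 0, 0, 0, 0, 0, 0, -0.2, 0, 0, 0, 0, 0, 0, -0.2]}}

```text
clock: 16.88
position: [0.3984, 0.3506, 0.2734]
ee_rot: [0.706, 0.021, 0.707, -0.022]
contact_force: [0.0, -0.5, -0.3]
width: 0.0343
```

```bash
python3 - <<'E'
from h import *
s=readout.get_state(); print(s['position'],s['width'],s['qpos'].round(3),s['contact_force'])
goal([.3985,.352,.153],86.65)
E
```

```text
[0.39839796 0.35055314 0.27341903] 0.034260649901658904 [ 0.59   0.188  1.52   0.     1.434 -0.919] [ 0.03078425 -0.47706049 -0.33735287]
shift mm [1.204e+02 1.500e+00 1.000e-01] units [2.01 0.03 0.  ] turn deg [-0.15 -0.05  0.03] units [-0.04 -0.01  0.01]
```

Request:
{"op": "carry_out", "data": {"deltas": [0.3, 0.03, 0, 0, 0, 0, -0.2, 0.4, 0, 0, 0, 0, 0, -0.2, 0.3, 0, 0, 0, 0, 0, -0.2, 0, 0, 0, 0, 0, 0, -0.2]}}

```text
clock: 17.38
position: [0.3979, 0.3519, 0.2125]
ee_rot: [0.706, 0.021, 0.708, -0.022]
contact_force: [0.8, 0.0, -0.3]
width: 0.0345
```

```bash
python3 - <<'E'
from h import *
goal([.3985,.352,.153],86.65)
d=snap('scene'); c=d['color'][:,:,::-1]; cv2.imwrite('pics/s6.png',cv2.resize(c[90:250,180:380],None,fx=3.7,fy=3.7,interpolation=cv2.INTER_CUBIC))
E
```

```text
shift mm [59.5  0.3  0.8] units [0.99 0.   0.01] turn deg [-0.14 -0.16  0.12] units [-0.03 -0.04  0.03]
```

View pics/s6.png

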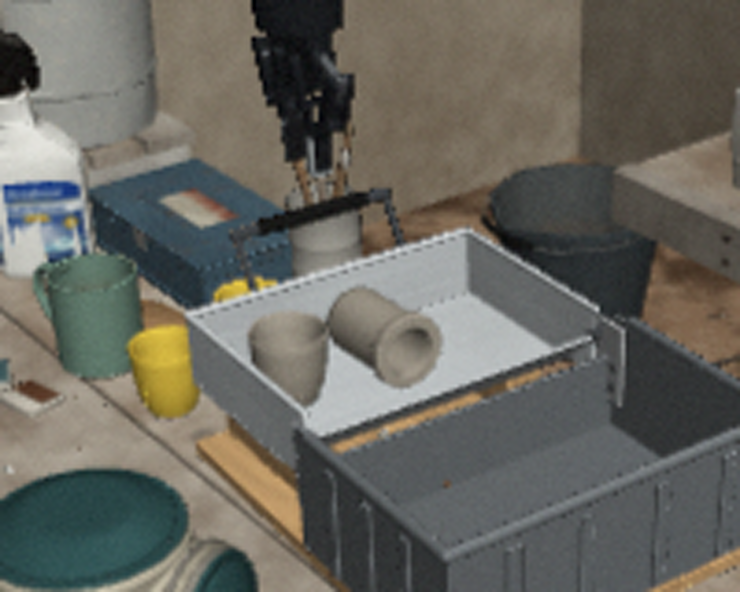

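The fingers (290,155) and (345,155) are over the middle of the black grip (318,213). I'll go down and close lightly.

Request:
{"op": "carry_out", "data": {"deltas": [0.2, 0, 0, 0, 0, 0, -0.2, 0.2, 0, 0, 0, 0, 0, -0.2, 0.2, 0, 0, 0, 0, 0, -0.2, 0.2, 0, 0, 0, 0, 0, -0.2, 0.15, 0, 0, 0, 0, 0, -0.2, 0, 0, 0, 0, 0, 0, -0.2]}}

```text
clock: 18.18
position: [0.3984, 0.3523, 0.156]
ee_rot: [0.706, 0.021, 0.707, -0.022]
contact_force: [-0.0, -0.5, 0.6]
width: 0.0339
```

Request:
{"op": "carry_out", "data": {"deltas": [0, 0, 0, 0, 0, 0, -0.5, 0, 0, 0, 0, 0, 0, -0.7, 0, 0, 0, 0, 0, 0, -0.8, 0, 0, 0, 0, 0, 0, -0.8, 0, 0, 0, 0, 0, 0, -0.8], "newtons": 30}}

```text
clock: 18.8
position: [0.399, 0.3512, 0.1574]
ee_rot: [0.707, 0.02, 0.707, -0.022]
contact_force: [0.1, -5.9, 2.7]
width: 0.0135
```

```bash
python3 - <<'E'
import numpy as np
th=np.concatenate([[0,.04,.1,.18],np.arange(.28,1.29,.1),np.arange(1.34,1.96,.06)])
f=np.arctan2(65,225); r=.2342
y=r*np.cos(f+th); z=r*np.sin(f+th)
for i in range(1,len(th)): print(i,th[i].round(2),'dx %.2f dy %.2f'%(-(z[i]-z[i-1])/.06,(y[i]-y[i-1])/.06))
for t in (.64,1.28,1.58,1.94): print(t,[ (np.array([.399,.351,.157])+ (r*np.cos(f+t)-.225)*np.array([.0585,.9983,0])+(r*np.sin(f+t)-.065)*np.array([0,0,1])).round(4)])
E
```

```text
1 0.04 dx -0.15 dy -0.05
2 0.1 dx -0.22 dy -0.08
3 0.18 dx -0.28 dy -0.13
4 0.28 dx -0.34 dy -0.19
5 0.38 dx -0.32 dy -0.22
6 0.48 dx -0.30 dy -0.25
7 0.58 dx -0.27 dy -0.28
8 0.68 dx -0.24 dy -0.31
9 0.78 dx -0.21 dy -0.33
10 0.88 dx -0.17 dy -0.35
11 0.98 dx -0.14 dy -0.37
12 1.08 dx -0.10 dy -0.38
13 1.18 dx -0.06 dy -0.39
14 1.28 dx -0.02 dy -0.39
15 1.34 dx 0.00 dy -0.23
16 1.4 dx 0.02 dy -0.23
17 1.46 dx 0.03 dy -0.23
18 1.52 dx 0.05 dy -0.23
19 1.58 dx 0.06 dy -0.23
20 1.64 dx 0.07 dy -0.22
21 1.7 dx 0.09 dy -0.22
22 1.76 dx 0.10 dy -0.21
23 1.82 dx 0.11 dy -0.21
24 1.88 dx 0.12 dy -0.20
25 1.94 dx 0.14 dy -0.19
0.64 [array([0.3941, 0.2678, 0.2785])]
1.28 [array([0.386 , 0.1286, 0.3262])]
1.58 [array([0.3819, 0.0594, 0.3164])]
1.94 [array([ 0.3775, -0.0152,  0.2784])]
```

Request:
{"op": "carry_out", "data": {"deltas": [-0.15, -0.05, 0, 0, 0, 0, -0.8, -0.22, -0.08, 0, 0, 0, 0, -0.8, -0.28, -0.13, 0, 0, 0, 0, -0.8, 0, 0, 0, 0, 0, 0, -0.8], "newtons": 40}}

```text
clock: 19.3
position: [0.398, 0.3361, 0.1978]
ee_rot: [0.707, 0.022, 0.706, -0.021]
contact_force: [2.0, -4.1, -5.6]
width: 0.0135
```

```bash
python3 - <<'E'
from h import *
goal([.398,.335,.196],86.65)
d=snap('scene'); c=d['color'][:,:,::-1]; cv2.imwrite('pics/s7.png',cv2.resize(c[90:250,180:380],None,fx=3.7,fy=3.7,interpolation=cv2.INTER_CUBIC))
E
```

```text
shift mm [ 1.8 -1.1  0. ] units [ 0.03 -0.02  0.  ] turn deg [-0.13  0.08 -0.  ] units [-0.03  0.02 -0.  ]
```

View pics/s7.png

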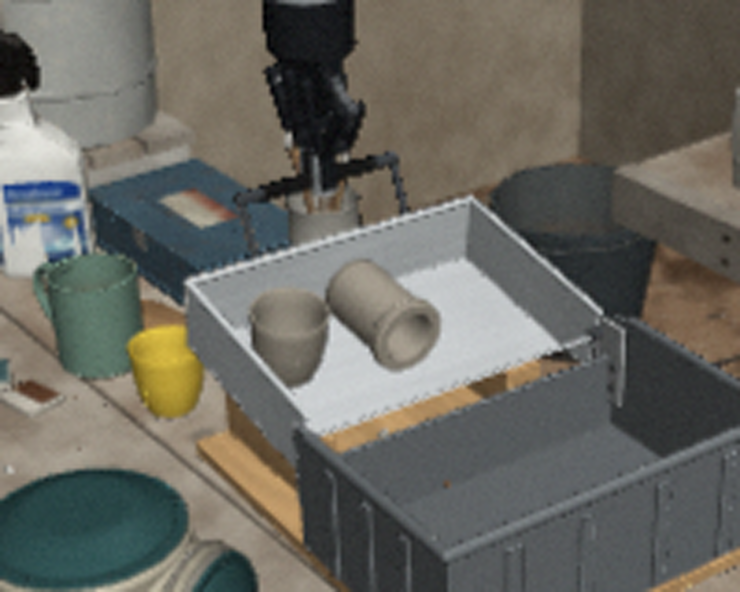

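The tray has lifted and the grip bar is held at (318,178). The load on the wrist is about 6 N. Continuing.

Request:
{"op": "carry_out", "data": {"deltas": [-0.34, -0.2, 0, 0, 0, 0, -0.8, -0.32, -0.22, 0, 0, 0, 0, -0.8, -0.3, -0.25, 0, 0, 0, 0, -0.8, -0.27, -0.28, 0, 0, 0, 0, -0.8, 0, 0, 0, 0, 0, 0, -0.8]}}

```text
clock: 19.98
position: [0.3949, 0.2813, 0.272]
ee_rot: [0.708, 0.024, 0.706, -0.02]
contact_force: [0.4, 5.9, 0.8]
width: 0.0132
```

Request:
{"op": "carry_out", "data": {"deltas": [-0.24, -0.31, 0, 0, 0, 0, -0.8, -0.21, -0.33, 0, 0, 0, 0, -0.8, -0.17, -0.35, 0, 0, 0, 0, -0.8, -0.14, -0.37, 0, 0, 0, 0, -0.8, 0, 0, 0, 0, 0, 0, -0.8]}}

```text
clock: 20.6
position: [0.3903, 0.201, 0.3189]
ee_rot: [0.709, 0.024, 0.705, -0.019]
contact_force: [-1.1, 6.4, 11.6]
width: 0.0132
```

```bash
python3 - <<'E'
from h import *
import numpy as np
t=.98;f=np.arctan2(65,225);r=.2342
goal(np.array([.399,.351,.157])+ (r*np.cos(f+t)-.225)*np.array([.0585,.9983,0])+(r*np.sin(f+t)-.065)*np.array([0,0,1]),86.65)
d=snap('scene'); c=d['color'][:,:,::-1]; cv2.imwrite('pics/s8.png',cv2.resize(c[70:250,180:400],None,fx=3.5,fy=3.3,interpolation=cv2.INTER_CUBIC))
E
```

```text
shift mm [ 3.8 -3.5 -0.1] units [ 0.06 -0.06 -0.  ] turn deg [-0.14  0.29 -0.49] units [-0.03  0.07 -0.12]
```

View pics/s8.png

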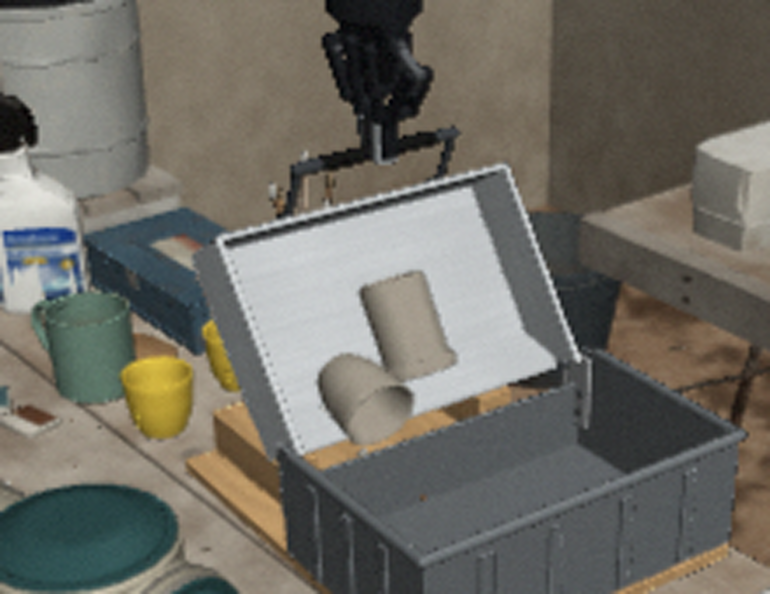

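The tray is at about 1 rad. The cup (365,395) has slid and tipped against the slope, and the tube (405,325) has slid; both are still inside. Continuing over.

Request:
{"op": "carry_out", "data": {"deltas": [-0.16, -0.38, 0, 0, 0, 0, -0.8, -0.08, -0.39, 0, 0, 0, 0, -0.8, -0.02, -0.39, 0, 0, 0, 0, -0.8, 0, -0.23, 0, 0, 0, 0, -0.8, 0.02, -0.23, 0, 0, 0, 0, -0.8, 0, 0, 0, 0, 0, 0, -0.8]}}

```text
clock: 21.4
position: [0.3842, 0.1009, 0.3303]
ee_rot: [0.707, 0.022, 0.706, -0.022]
contact_force: [1.8, 1.0, 6.5]
width: 0.0129
```

```bash
python3 - <<'E'
from h import *
import numpy as np
t=1.4;f=np.arctan2(65,225);r=.2342
goal(np.array([.399,.351,.157])+ (r*np.cos(f+t)-.225)*np.array([.0585,.9983,0])+(r*np.sin(f+t)-.065)*np.array([0,0,1]),86.65)
d=snap('scene'); c=d['color'][:,:,::-1]; cv2.imwrite('pics/s9.png',cv2.resize(c[70:250,180:400],None,fx=3.5,fy=3.3,interpolation=cv2.INTER_CUBIC))
E
```

```text
shift mm [ 5.5 -0.3  0.2] units [ 0.09 -0.01  0.  ] turn deg [-0.17  0.1   0.01] units [-0.04  0.02  0.  ]
```

View pics/s9.png

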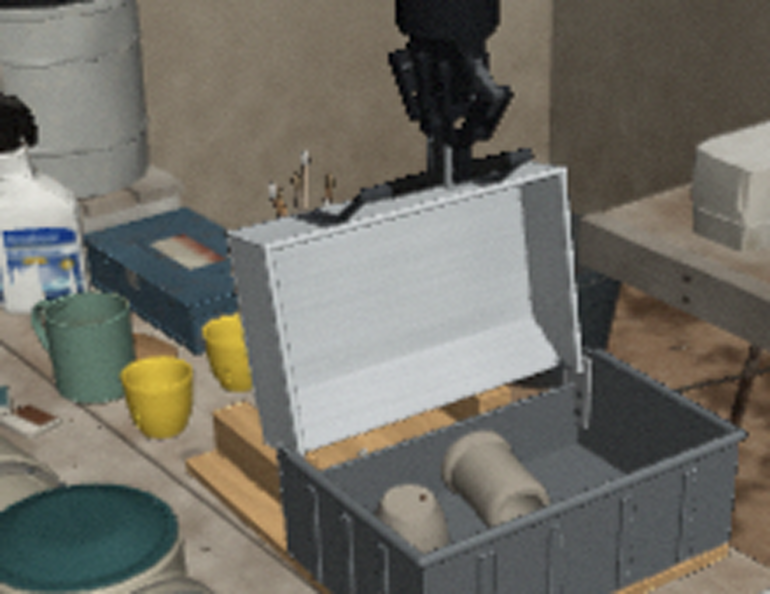

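Both castings are already in the tub: the cup at (415,515) and the tube at (495,480). The task says right over, so I keep going.

Request:
{"op": "carry_out", "data": {"deltas": [0.03, -0.23, 0, 0, 0, 0, -0.8, 0.05, -0.23, 0, 0, 0, 0, -0.8, 0.06, -0.23, 0, 0, 0, 0, -0.8, 0.07, -0.22, 0, 0, 0, 0, -0.8, 0.09, -0.22, 0, 0, 0, 0, -0.8, 0.1, -0.21, 0, 0, 0, 0, -0.8, 0, 0, 0, 0, 0, 0, -0.8]}}

```text
clock: 22.32
position: [0.3785, 0.0198, 0.3049]
ee_rot: [0.706, 0.021, 0.707, -0.022]
contact_force: [4.0, 0.3, -0.7]
width: 0.0134
```

Request:
{"op": "carry_out", "data": {"deltas": [0.11, -0.21, 0, 0, 0, 0, -0.8, 0.12, -0.2, 0, 0, 0, 0, -0.8, 0.09, -0.13, 0, 0, 0, 0, -0.8, 0, 0, 0, 0, 0, 0, -0.8]}}

```text
clock: 22.82
position: [0.3766, -0.012, 0.2859]
ee_rot: [0.706, 0.021, 0.707, -0.022]
contact_force: [3.6, -0.8, -0.6]
width: 0.013
```

```bash
python3 - <<'E'
from h import *
import numpy as np
t=1.92;f=np.arctan2(65,225);r=.2342
goal(np.array([.399,.351,.157])+ (r*np.cos(f+t)-.225)*np.array([.0585,.9983,0])+(r*np.sin(f+t)-.065)*np.array([0,0,1]),86.65)
d=snap('scene'); c=d['color'][:,:,::-1]; cv2.imwrite('pics/s10.png',cv2.resize(c[70:250,180:400],None,fx=3.5,fy=3.3,interpolation=cv2.INTER_CUBIC))
E
```

```text
shift mm [4.7 0.6 1.1] units [0.08 0.01 0.02] turn deg [-0.17 -0.05  0.06] units [-0.04 -0.01  0.02]
```

View pics/s10.png

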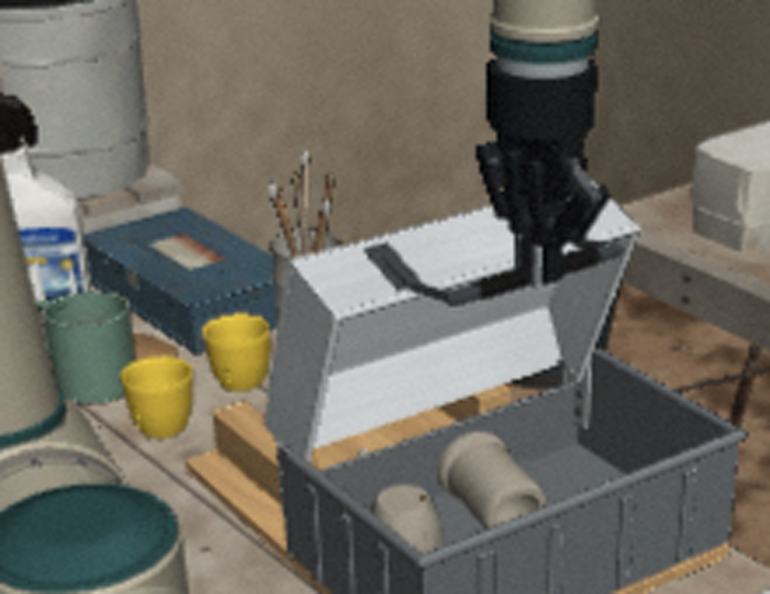

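The tray is at about 1.9 rad and empty, with both castings lying in the tub. Swinging back.

Request:
{"op": "carry_out", "data": {"deltas": [-0.09, 0.13, 0, 0, 0, 0, -0.8, -0.12, 0.2, 0, 0, 0, 0, -0.8, -0.11, 0.21, 0, 0, 0, 0, -0.8, -0.1, 0.21, 0, 0, 0, 0, -0.8, -0.09, 0.22, 0, 0, 0, 0, -0.8, -0.07, 0.22, 0, 0, 0, 0, -0.8, -0.06, 0.23, 0, 0, 0, 0, -0.8, -0.05, 0.23, 0, 0, 0, 0, -0.8, -0.03, 0.23, 0, 0, 0, 0, -0.8, 0, 0, 0, 0, 0, 0, -0.8]}}

```text
clock: 24.12
position: [0.3834, 0.1036, 0.3303]
ee_rot: [0.707, 0.021, 0.707, -0.02]
contact_force: [1.5, -1.0, 6.2]
width: 0.0133
```

Request:
{"op": "carry_out", "data": {"deltas": [-0.01, 0.23, 0, 0, 0, 0, -0.8, 0, 0.23, 0, 0, 0, 0, -0.8, 0.03, 0.39, 0, 0, 0, 0, -0.8, 0.07, 0.39, 0, 0, 0, 0, -0.8, 0.11, 0.38, 0, 0, 0, 0, -0.8, 0.14, 0.37, 0, 0, 0, 0, -0.8, 0.17, 0.35, 0, 0, 0, 0, -0.8, 0, 0, 0, 0, 0, 0, -0.8]}}

```text
clock: 25.12
position: [0.3914, 0.2448, 0.2977]
ee_rot: [0.706, 0.022, 0.708, -0.02]
contact_force: [2.0, 2.1, 0.2]
width: 0.0132
```

```bash
python3 - <<'E'
from h import *
import numpy as np
t=.88;f=np.arctan2(65,225);r=.2342
goal(np.array([.399,.351,.157])+ (r*np.cos(f+t)-.225)*np.array([.0585,.9983,0])+(r*np.sin(f+t)-.065)*np.array([0,0,1]),86.65)
E
```

```text
shift mm [ -9.2 -25.2   1.4] units [-0.15 -0.42  0.02] turn deg [ 0.02 -0.17 -0.16] units [ 0.01 -0.04 -0.04]
```

Request:
{"op": "carry_out", "data": {"deltas": [0.22, 0.33, 0, 0, 0, 0, -0.8, 0.25, 0.31, 0, 0, 0, 0, -0.8, 0.27, 0.28, 0, 0, 0, 0, -0.8, 0.3, 0.25, 0, 0, 0, 0, -0.8, 0.32, 0.22, 0, 0, 0, 0, -0.8, 0.2, 0.12, 0, 0, 0, 0, -0.8, 0, 0, 0, 0, 0, 0, -0.8]}}

```text
clock: 26.0
position: [0.3966, 0.3326, 0.2041]
ee_rot: [0.706, 0.021, 0.708, -0.021]
contact_force: [-1.0, 0.9, -1.3]
width: 0.0132
```

```bash
python3 - <<'E'
from h import *
import numpy as np
s=readout.get_state();f=np.arctan2(65,225);r=.2342
for t in (.22,0): goal(np.array([.399,.351,.157])+ (r*np.cos(f+t)-.225)*np.array([.0585,.9983,0])+(r*np.sin(f+t)-.065)*np.array([0,0,1]),86.65)
d=snap('scene'); c=d['color'][:,:,::-1]; cv2.imwrite('pics/s11.png',cv2.resize(c[70:250,180:400],None,fx=3.5,fy=3.3,interpolation=cv2.INTER_CUBIC))
E
```

```text
shift mm [-0.5 -1.1  1.4] units [-0.01 -0.02  0.02] turn deg [-0.07 -0.18  0.05] units [-0.02 -0.04  0.01]
shift mm [47.1 18.5  1.5] units [0.78 0.31 0.02] turn deg [-0.07 -0.18  0.05] units [-0.02 -0.04  0.01]
```

View pics/s11.png

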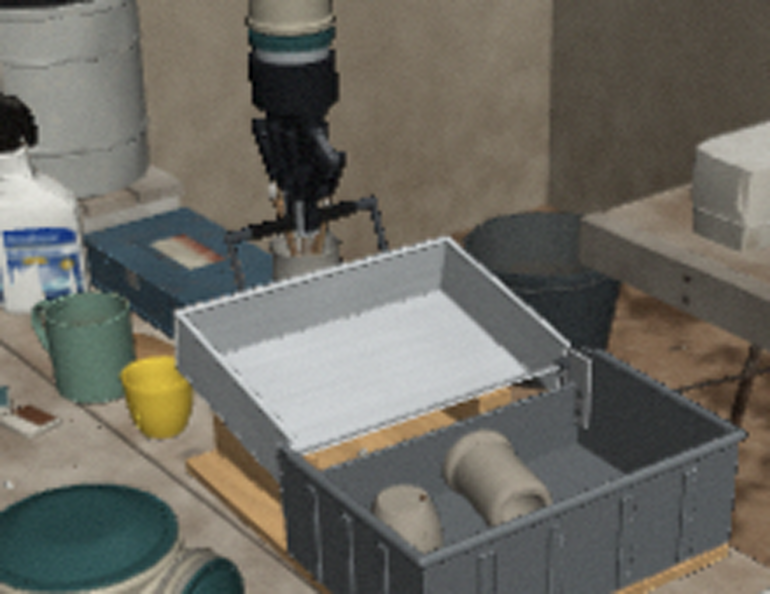

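The tray is empty and about 0.2 rad open, with the grip held at (303,215). I'll lower the rest slowly.

Request:
{"op": "carry_out", "data": {"deltas": [0.18, 0.08, 0, 0, 0, 0, -0.8, 0.15, 0.06, 0, 0, 0, 0, -0.8, 0.12, 0.05, 0, 0, 0, 0, -0.8, 0.1, 0.04, 0, 0, 0, 0, -0.8, 0.06, 0.02, 0, 0, 0, 0, -0.8, 0.04, 0.01, 0, 0, 0, 0, -0.8, 0, 0, 0, 0, 0, 0, -0.8]}}

```text
clock: 26.92
position: [0.3976, 0.3484, 0.1661]
ee_rot: [0.706, 0.022, 0.707, -0.021]
contact_force: [-3.7, 4.2, -0.6]
width: 0.0133
```

Request:
{"op": "carry_out", "data": {"deltas": [0.04, 0.01, 0, 0, 0, 0, -0.8, 0.03, 0.01, 0, 0, 0, 0, -0.8, 0, 0, 0, 0, 0, 0, -0.8]}}

```text
clock: 27.3
position: [0.3977, 0.3497, 0.1619]
ee_rot: [0.706, 0.022, 0.707, -0.021]
contact_force: [-3.3, 3.8, -1.7]
width: 0.0128
```

Request:
{"op": "carry_out", "data": {"deltas": [0.03, 0.01, 0, 0, 0, 0, -0.8, 0.02, 0, 0, 0, 0, 0, -0.8, 0, 0, 0, 0, 0, 0, -0.8]}}

```text
clock: 27.68
position: [0.3977, 0.3506, 0.1591]
ee_rot: [0.706, 0.022, 0.707, -0.021]
contact_force: [-4.0, 4.6, 0.1]
width: 0.0128
```

Request:
{"op": "carry_out", "data": {"deltas": [0.02, 0.01, 0, 0, 0, 0, -0.8, 0.01, 0, 0, 0, 0, 0, -0.8, 0, 0, 0, 0, 0, 0, -0.8]}}

```text
clock: 28.05
position: [0.3978, 0.3511, 0.1573]
ee_rot: [0.706, 0.022, 0.707, -0.021]
contact_force: [-3.3, 4.7, 0.0]
width: 0.0128
```

Request:
{"op": "carry_out", "data": {"deltas": [0.02, 0, 0, 0, 0, 0, -0.8, 0.02, 0, 0, 0, 0, 0, -0.8, 0, 0, 0, 0, 0, 0, -0.8]}}

```text
clock: 28.42
position: [0.3978, 0.3513, 0.1567]
ee_rot: [0.707, 0.022, 0.707, -0.02]
contact_force: [-6.8, 2.9, 9.7]
width: 0.0134
```

```bash
python3 - <<'E'
from h import *
s=readout.get_state(); print(s['position'],s['contact_force'])
W=pts(snap('top'))
def box(x0,x1,y0,y1,z0,z1):
    m=(W[...,0]>x0)&(W[...,0]<x1)&(W[...,1]>y0)&(W[...,1]<y1)&(W[...,2]>z0)&(W[...,2]<z1); return W[m]
W0=np.load('top0.npy')
for n in (W0,W):
    W=n
    for b in [(.27,.5,.30,.335,.115,.16),(.44,.47,.335,.37,.16,.21),(.335,.36,.335,.37,.16,.21)]:
        P=box(*b); print(len(P),np.median(P,0).round(4))
    F=W[170:185,235:265]; print('floor',np.nanmedian(W[186:190,270:280,2]),np.nanmedian(W[210:240,228:232,2]))
d=snap('scene'); c=d['color'][:,:,::-1]; cv2.imwrite('pics/s12.png',cv2.resize(c[70:250,180:400],None,fx=3.5,fy=3.3,interpolation=cv2.INTER_CUBIC))
E
```

```text
[0.3978449  0.35126025 0.15669699] [-6.79693398  2.89660566  9.74019561]
249 [0.3929 0.3207 0.1312]
54 [0.4552 0.3479 0.1758]
52 [0.3476 0.3552 0.1768]
floor 0.06709631803849603 0.06614698259827079
85 [0.4712 0.316  0.1323]
22 [0.464  0.3463 0.1753]
1 [0.3584 0.3625 0.1736]
floor 0.06627427313814815 0.6573534788498808
```

View pics/s12.png

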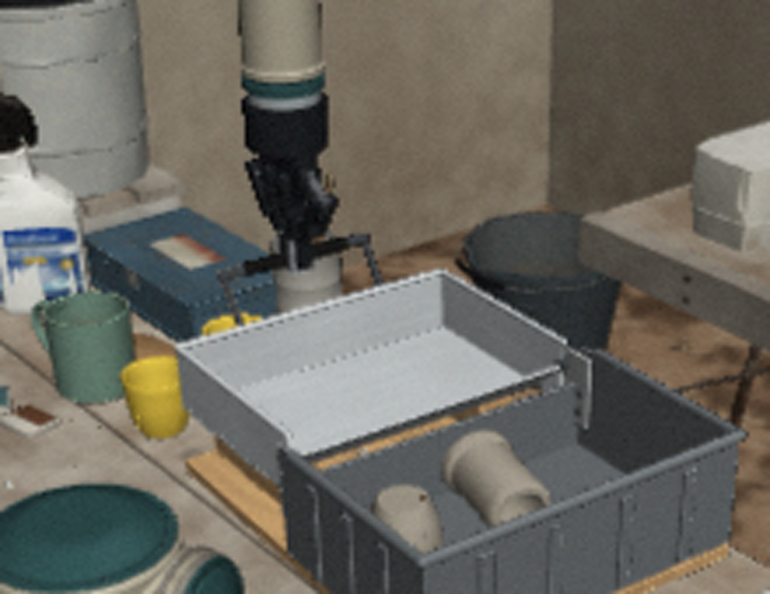

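The tray lies on its bearers: the force rose to +9.7 N, the position is back to its starting value, and the picture agrees. Releasing and rising.

Request:
{"op": "carry_out", "data": {"deltas": [0, 0, 0, 0, 0, 0, -0.5, 0, 0, 0, 0, 0, 0, -0.2, 0, 0, 0, 0, 0, 0, -0.2, -0.2, 0, 0, 0, 0, 0, -0.2, -0.4, 0, 0, 0, 0, 0, -0.2, -0.6, 0, 0, 0, 0, 0, -0.2, -0.8, 0, 0, 0, 0, 0, -0.2, -0.5, 0, 0, 0, 0, 0, -0.2, 0, 0, 0, 0, 0, 0, -0.2]}}

```text
clock: 29.65
position: [0.4001, 0.351, 0.3086]
ee_rot: [0.709, 0.023, 0.705, -0.02]
contact_force: [-0.2, -0.1, 0.0]
width: 0.0341
```

```bash
python3 - <<'E'
from h import *
s=readout.get_state(); print(s['position'],s['contact_force'],s['width'])
d=snap('scene'); cv2.imwrite('pics/s13.png',cv2.resize(d['color'][100:320,180:470,::-1],None,fx=2.7,fy=2.7,interpolation=cv2.INTER_CUBIC))
d=snap('top'); W=pts(d); cv2.imwrite('pics/t13.png',cv2.resize(d['color'][130:265,180:450,::-1],None,fx=2.9,fy=2.9,interpolation=cv2.INTER_CUBIC))
def rect(n,a,z0,z1):
    A=W[a]; m=((A[...,2]>z0)&(A[...,2]<z1)).astype(np.uint8); k,l,st,_=cv2.connectedComponentsWithStats(m); j=1+np.argmax(st[1:,4]); P=A[l==j]
    print(n,len(P),cv2.minAreaRect(P[:,:2].astype(np.float32)*1000),np.median(P[:,2]).round(4))
rect('slab',np.s_[145:215,380:450],.07,.1)
rect('mate',np.s_[200:245,390:435],.035,.07)
for n,X in (('before',np.load('top0.npy')),('now',W)):
    for b in [(.27,.5,.30,.335,.115,.16),(.34,.46,.335,.37,.16,.21)]:
        P=X[(X[...,0]>b[0])&(X[...,0]<b[1])&(X[...,1]>b[2])&(X[...,1]<b[3])&(X[...,2]>b[4])&(X[...,2]<b[5])]; print(n,len(P),np.median(P,0).round(4))
E
```

```text
[0.40005313 0.35096092 0.30855574] [-0.2451324  -0.12667011  0.04319525] 0.03408274840774936
slab 774 ((455.1854248046875, -245.36582946777344), (55.568355560302734, 117.57024383544922), 77.8838119506836) 0.0845
mate 626 ((321.69927978515625, -227.5087127685547), (85.13278198242188, 82.7320556640625), 80.56477355957031) 0.0513
before 249 [0.3929 0.3207 0.1312]
before 240 [0.3984 0.3516 0.1769]
now 126 [0.4574 0.3172 0.1315]
now 66 [0.3686 0.3546 0.1777]
```

View pics/s13.png

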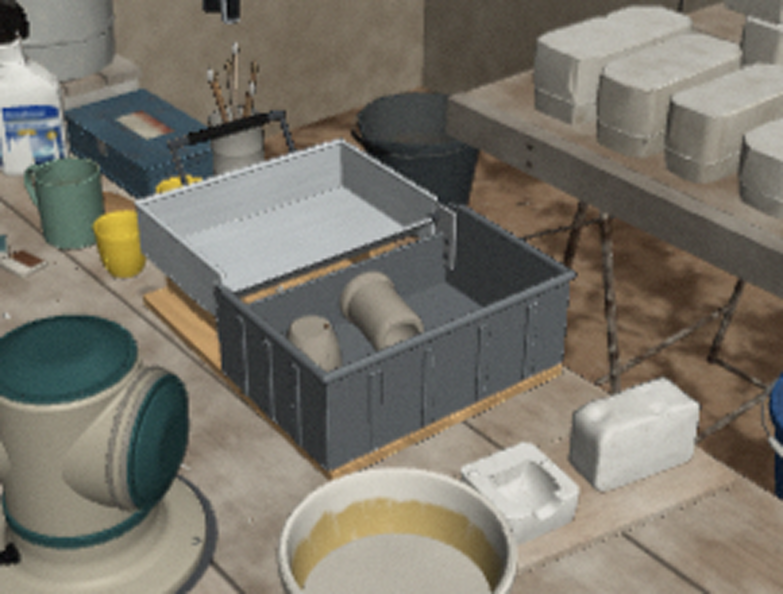

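View pics/t13.png

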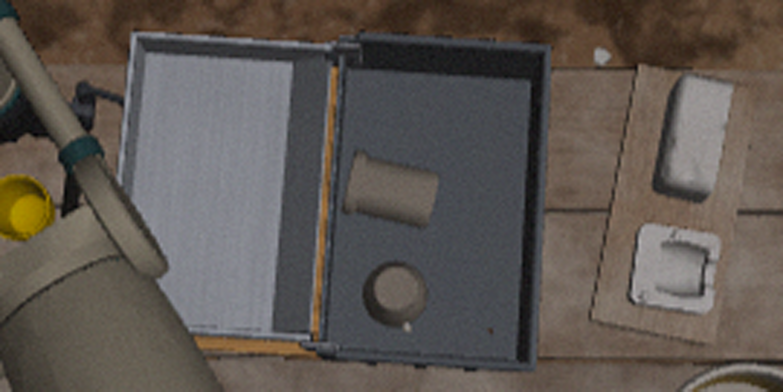

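The final views show:
- The tray is flat and empty, at (230,190) in the top crop.
- The tube (390,190) and cup (395,292) are on the tub floor.
- The slab (695,138) is within the board's edges, and the mould half (675,268) is where it was.
- The gripper is clear of everything.

```bash
python3 - <<'E'
from rig import job
print(job.sign_off())
E
```

```text
the job is handed in; nothing more can be done
None
```

The job is done and handed in at about 30 s of the 72 s allowed; the sign-off reports no verdict.

**What I did:** I lifted the slab out of the tray across its 55 mm thickness, leaving the castings behind. I set it down upright on the free half of the ware board, with about 3.5 N at touchdown. I then swung the tray to about 1.9 rad, short of its 2.0 stop, and lowered it slowly onto its bearers. The contact force there was about 10 N.

**Last checks:**
- **Slab:** it measured at (0.455, -0.245) m, in line with the board. By measurement it is about 20 mm inside the board's far end and about 30 mm clear of the mould half.
- **Mould half:** its position changed by only about 0.5 mm between the first and last measurement, which is within the noise. Its measured angle read 1.5° different, which I also take as noise.
- **Castings:** the cup and tube both lie inside the tub.
- **Tray:** the rim height read 0.1315 m after, against 0.1312 m before. The arm partly hid the tray, so this came from fewer points, centred further along the rim.
- **Gripper:** it is free of everything, with the force reading near zero.

**Disagreements:** during the swing the handle rode about 5 mm above the arc I had worked out, giving up to about 12 N at the wrist. My first hinge estimate from picture edges was about 15 mm off because I had picked the tub wall. I used the depth-based value instead.

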